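Dock the open data logger against the bench stop and close it with its tabbed cover

ROBOT

A 7-joint arm with a two-finger parallel gripper is mounted at the origin on the work surface; the furniture and walls round the work are solid. World frame = base frame: x ahead of the robot, y to its left, z up, the work surface at z = 0. Lengths are in mm, angles in rad, forces in N, time in s.
With the tool pointing down it reaches from about 425 to 800 mm from the base axis. Payload 8.3 kg.
Tool frame: the origin (TCP) lies midway between the tips of the shut fingers; the grasp point (between the pads) lies 19 mm behind it; z points along the fingers, y is the line along which they close (so a half turn about z gives the same grasp; the last joint's range is limited). The gripper opens to 85 mm and grips with 20 to 120 N. Pads are 22 mm wide; open, the fingers measure 114 mm over their backs; the gripper's body (76 mm by 85 mm) begins 54 mm behind the grasp point. The pads swing forward as they close: fully open they stand 13 mm farther back than shut.
Start: joints at [1.108, 0.383, 0.016, 1.37, -0.006, 1.388, -0.046], TCP at [243.306, -575.678, 231.279] pointing down, gripper open.
Joint ranges: [-2.95, 2.95], [-0.25, 2.06], [-1.52, 1.56], [0.18, 2.33], [-1.44, 4.58], [0.02, 2.06], [-3.01, 3.01]. Speed limits (rad/s): [2.39, 2.39, 3.01, 3.01, 3.14, 3.14, 3.14].

INTERFACE

Orientations are given as a unit quaternion [w, x, y, z].
In Python, from rig import ctrl gives the robot as it stands. The module is installed in compiled form; this text tells all that it offers.
- The arm moves only by the tool move_arm, never from a script. Its argument "plan" is text: rows parted by semicolons, each of 7 numbers parted by spaces: the shift along the tool's x, y, z normalised to -1 to 1, where 1 is 0.25 m, then the turn, a rotation vector about the tool's x, y, z normalised to -1 to 1, where 1 is pi/2 rad, then the opening, from 0 (shut) to 1 (fully open). A call has 1 to 8 rows; each row shifts and turns the commanded pose from where the row before left it, along the tool's axes as they then stand; what a row does not reach is not made up. A row lasts 1/12 s, in which the tool goes at most 41.7 mm and 7.16 degrees, less where a joint would pass 70% of its speed; a pose out of reach is approached as far as the arm can. A call with a number of a shift or a turn outside -1 to 1 is refused whole. A call with a gripper value outside its range is refused whole. The fingers move at their own pace and stop on an object; "grip_force" is the grip in N (left out, the last holds). Time passes only in rows, so rows that do not move let the fingers close. It gives the time, the measured TCP pose, the force, the opening and the grip force at its end, in the units of the state.
- ctrl.state(): the state, without advancing time (a new reading comes with each control period).
- ctrl.get_image(name): name is "scene" or "top"; returns the picture (400x640x3 uint8, blue, green, red); there is no depth.
- ctrl.get_calibration(name): a dict with "camera_matrix" (3x3 intrinsics, pixels), "xyz" and "attitude" of the camera in the world. Camera axes: x right, y up, looking along -z (the intrinsics and any distortion apply to the point x, -y, -z); pixel columns grow to the right and rows downward; lengths in mm; the calibration is good to about 2 mm. A picture is of the moment at which its call begins. get_calibration takes no time and is no camera call.
- ctrl.sign_off(): hands the job in; it is judged then, once.
The state is a dict: "clock": time; "qpos": joint angles; "qvel": joint speeds; "tau": joint torques, N m; "position": TCP position; "orientation": TCP orientation; "contact_force": force on the tool from outside, world axes, zero at the start; "ft_torque": the same for the moment, N m; "finger_gap": finger opening in mm; "grip_force": force on a finger pad.
Only numpy, scipy, OpenCV 4.12 (cv2) and the standard library are available. Lean on these libraries where they do the work, as an engineer would, in place of code of your own. Each camera call takes 0.05 s, during which the arm holds its last target. There are 200 camera calls.

TASK

Slide the open data logger along the bench, without lifting it, until its hooded back is flat against the aluminium bench stop. Then take the cover that has two tabs (not the blank one without tabs), hook its tabs under the logger's hood at a tilt and swing it down until it lies flat and fully home in its recess, the logger still against the stop, and let go. Leave the blank cover and all the bottles, pots and other things standing where they are.

Things in the scene. Friction and masses are not known exactly. Their poses are not given: they have to be found in the camera images.
- stop: aluminium bench stop, fixed: an upright fence 190 mm long (along its y), 36 mm high, 6 mm thick, with a foot strip 5 mm high behind it (to 50 mm behind the face). Origin: middle of the fence's front face, at table level; +x points through the fence, away from the robot, so the logger belongs on its -x side.
- logger: grey box housing of a data logger, loose, about 0.8 kg (varies), 138 mm (x) by 100 mm (y), walls 46 mm high, open on top. Origin: centre of its underside. +x is the back, which goes against the stop; a 5 mm thick hood spans the back from x=52 to 69 mm, top at z=52 mm. The -x outer face (tail wall, 6 mm thick, x=-69 mm) is flat and upright and good to push on.
- seat (a point): on the logger (x=-5, y=0, z=40 mm in its frame, axes the same): where the cover's origin lies when seated, cover axes as the logger's. The recess for the cover is 81 mm wide (y), from x=-63 mm (tail wall) to the hood's edge (x=52 mm), 6 mm deep; the cover rests on ledges at z=40 mm, along both sides (y=33 mm outwards, x up to 35 mm) and the tail. Slack: 2 mm either way in x, 2.5 mm in y.
- slot (a point): on the logger: middle of the hood's lower front edge (x=52, y=0, z=47 mm in the logger's frame), axes as the logger's. Under the hood is a slot 11 mm deep in x, 81 mm wide, open towards -x and free downwards to z=12 mm.
- logger_back (a point): on the logger: middle of the back face at the underside (x=69 mm in its frame), axes as the logger's
- cover: the right cover, grey, loose, 0.12 kg: plate 112 (x) x 76 (y) x 6 mm, lying flat. At its +x end two tabs, each 14 mm wide, 4 mm thick, flush with the underside, 22 mm either side of the middle, standing out 10 mm. Grip fin on top, in the middle, along x: 44 mm long, 12 mm thick (y), top 31 mm above the underside. Origin: centre of the plate's underside.
- tab_tips (a point): on the cover: midway between the two tab tips (x=66, y=0, z=2 mm in the cover's frame), axes as the cover's. Seated, they lie 7 to 11 mm beyond the hood's edge, under it, so the cover cannot go in flat.
- blank: blank cover, same grey plate and fin as the cover but without tabs; not to be used. Loose. Origin: centre of the plate's underside
- dropper: glass dropper bottle with a pipette in it, 48 mm across, 156 mm tall, loose, origin at the centre of its foot; leave it
- reagent: small amber bottle with black cap, 43 mm across, 88 mm tall, loose, origin at the centre of its foot; leave it
- wash_bottle: large translucent bottle with blue cap, 88 mm across, 205 mm tall, loose, origin at the centre of its foot; leave it
- brass_weight: brass knob weight, 38 mm across, 32 mm tall, loose, origin at the centre of its foot; leave it
- pot: plastic sample pot with a light lid, 63 mm across, 55 mm tall, loose, origin at the centre of its foot; leave it
- vial: glass sample vial with a pipette, 49 mm across, 126 mm tall, loose, origin at the centre of its foot; leave it
Things that resemble listed ones, but are neither listed nor needed, are in the scene too. Leave any black or purple look-alike of the cover alone.

How it is judged (in metres and radians):
On the way, in this order (a step that is already met when the one before it is completed fails the run):
1. the logger is slid back flat against the stop (x of logger_back in the frame of stop above -0.006 m and y of logger_back in the frame of stop between -0.045 and 0.045 m and angle between the x axis of logger and the x axis of stop, either way round below 0.06 rad), for 0.2 s.
2. the cover is tilted, tab end down, with its tab tips under the logger's hood (x of tab_tips in the frame of slot above 0.003 m and z of tab_tips in the frame of slot between -0.02 and 0 m and y of tab_tips in the frame of slot between -0.006 and 0.006 m and z of cover in the frame of logger above 0.044 m and angle between the z axis of cover and the z axis of logger, either way round between 0.06 and 0.7 rad), for 0.1 s.
At the end, for the whole second after the job is handed in: Cover seated in the recess, tabs under the hood: origin 37-42 mm above the logger's underside, parallel within 0.03 rad, within 5 mm lengthwise and 4 mm sideways of its seat; logger's back within 6 mm of the stop's face, square within 0.06 rad, middle within 45 mm of the stop's; both at rest (all of step 1 and x of cover in the frame of logger between -0.01 and 0 m and y of cover in the frame of logger between -0.004 and 0.004 m and z of cover in the frame of logger between 0.037 and 0.042 m and angle between the z axis of cover and the z axis of logger, either way round below 0.03 rad and linear speed of each of cover, logger below 0.01 m/s); the robot touches nothing.
It fails at once if the logger is lifted or tipped (height (world z) of logger above 0.012 m or angle between logger's own z axis and vertical above 0.12 rad).
It fails at once if the blank cover is moved more than 30 mm (distance of blank from where it was at the start of the episode above 0.03 m).
It fails at once if a bottle, the vial, the pot or the weight is moved more than 30 mm or tipped (distance of any of dropper, reagent, wash_bottle, brass_weight, pot, vial from where it was at the start of the episode above 0.03 m or angle between any of dropper, reagent, wash_bottle, brass_weight, pot, vial's own z axis and vertical above 0.4 rad).
It also fails if it takes over 54 s, if anything falls off the work surface, if the arm or the gripper's body presses on something with over 40 N, if the wrist force passes 120 N, or if a joint passes its speed limit or range.

## Working session

There is one attempt and no reset: what is moved stays moved. The work goes in short steps, Python scripts to look and compute and a tool call to move; the robot and the scene stay as the last step left them, time stands still between calls to the robot, and variables do not carry over. Pictures are saved under pics/ and viewed, at most 10 in all, crops included, and the job is handed in when it is done.

Besides the shell and the picture viewer there is one more tool, called after ">>>" as name(argument=value, ...) on one line, values as JSON. move_arm: Moves the arm, as the interface text tells. Scaled input: -1 to 1 covers 0.25 m each way for a shift and pi/2 rad each way for a turn. Its arguments: {"type":"object","properties":{"plan":{"type":"string"},"grip_force":{"type":"number"}},"required":["plan"]}

```bash
mkdir -p pics
python3 - <<'E'
from rig import ctrl
import cv2
for n in ("scene","top"):
    cv2.imwrite(f"pics/{n}0.png",ctrl.get_image(n)); c=ctrl.get_calibration(n); print(n,c)
print(ctrl.state())
E
```

```text
scene {'camera_matrix': array([[430.28570846,   0.        , 318.35009887],
       [  0.        , 430.28570846, 193.84610708],
       [  0.        ,   0.        ,   1.        ]]), 'xyz': array([1359.67735375, -652.10994533,  707.01809795]), 'attitude': array([0.78556579, 0.43371903, 0.22281869, 0.38095411])}
top {'camera_matrix': array([[488.84733232,   0.        , 326.36029657],
       [  0.        , 488.84733232, 198.21733129],
       [  0.        ,   0.        ,   1.        ]]), 'xyz': array([ 436.87235376,  -26.70902138, 1483.93950241]), 'attitude': array([ 0.71006887,  0.02381237, -0.02215512, -0.70338064])}
{'clock': 0.1, 'qpos': array([ 1.10813963,  0.3841974 ,  0.01634851,  1.37106466, -0.00627847,
        1.38817753, -0.04645816]), 'qvel': array([ 9.27665305e-04, -2.15177301e-03, -8.63566236e-05, -1.88866111e-03,
       -2.88392077e-04,  6.35694401e-04,  8.14261116e-04]), 'tau': array([ 4.21767152e-03, -6.29130077e+01,  8.48482903e-01, -3.72750664e+01,
        1.70042360e-02,  1.04806077e-02,  1.96841626e-06]), 'position': array([ 243.11173786, -575.28627558,  230.3445796 ]), 'orientation': array([-8.76797277e-04,  9.80077069e-01,  1.98615534e-01, -1.97548762e-04]), 'contact_force': array([0.11979547, 0.48176363, 0.2156097 ]), 'ft_torque': array([ 0.00271198, -0.02926527,  0.01276192]), 'grip_force': 0.0, 'finger_gap': 85.45705890840178}
```

View pics/scene0.png

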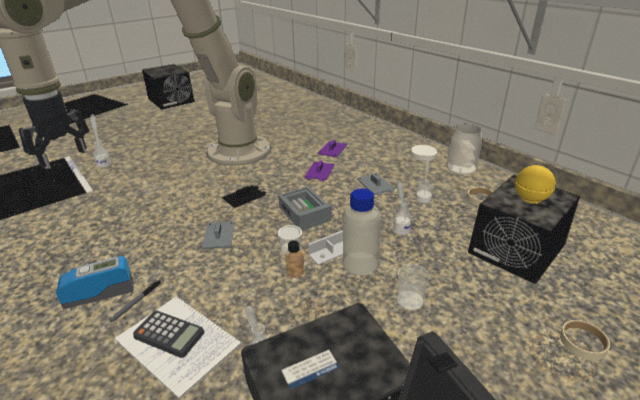

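View pics/top0.png

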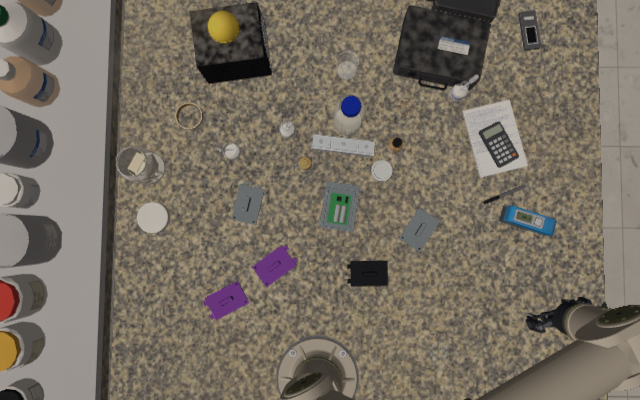

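The scene picture shows the logger at (305,207), the stop at (325,247) and grey covers at (375,184) and (218,235). In the top picture the logger is at (340,207), the stop at (343,145), and there are four look-alikes: grey at (248,203), grey at (420,229), black at (369,273), and purple at (275,265) and (226,300). Next I'll crop in close on the two grey ones.

Run:
```python
import cv2,numpy as np
t=cv2.imread("pics/top0.png")
a=cv2.resize(t[175:257,225:285],None,fx=6,fy=6,interpolation=cv2.INTER_CUBIC)
b=cv2.resize(t[188:270,390:450],None,fx=6,fy=6,interpolation=cv2.INTER_CUBIC)
cv2.imwrite("pics/c1.png",np.hstack([a,b]))
cv2.imwrite("pics/c2.png",cv2.resize(t[125:245,285:415],None,fx=5,fy=5,interpolation=cv2.INTER_CUBIC)[:600])
```

```text
(no output)
```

View pics/c1.png

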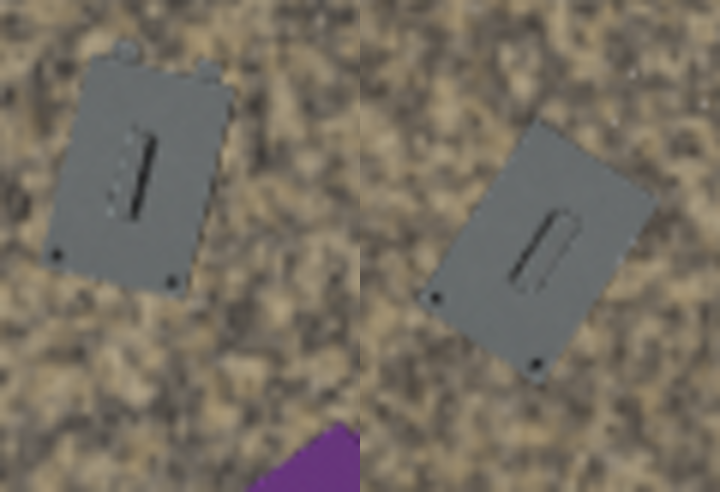

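View pics/c2.png

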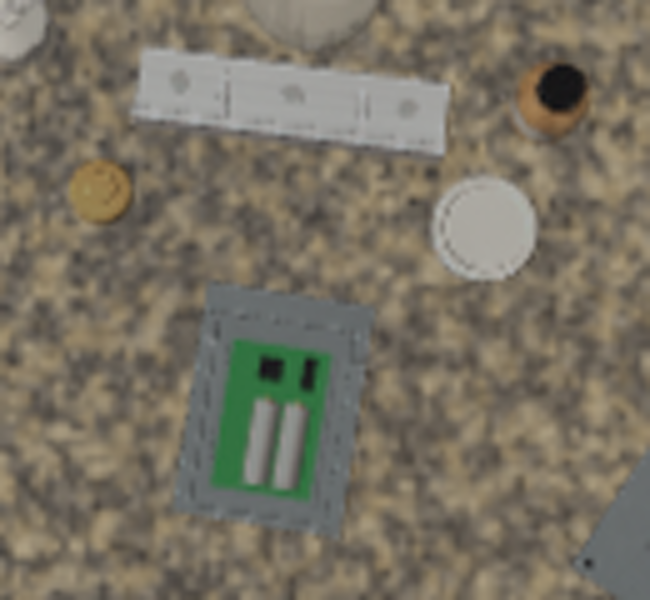

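The crop shows the two-tab cover on the left, at full-image pixel (248,203), with its tabs towards the stop. The one on the right, at (420,229), is the blank. Next step is fitting planar poses to the corners.

```bash
cat > h.py <<'E'
import numpy as np
from scipy.spatial.transform import Rotation as R
from scipy.optimize import least_squares
from rig import ctrl
def proj(P,n):
    c=ctrl.get_calibration(n); q=c["attitude"]; r=R.from_quat([q[1],q[2],q[3],q[0]])
    p=r.inv().apply(np.atleast_2d(P)-c["xyz"])*[1,-1,-1]
    p=p@c["camera_matrix"].T
    return p[:,:2]/p[:,2:]
def fit(obj,px,n="top",g=(550,0,0)):
    obj=np.array(obj,float); px=np.array(px,float)
    def w(v):
        return R.from_euler('z',v[2]).apply(obj)+[v[0],v[1],0]
    s=least_squares(lambda v:(proj(w(v),n)-px).ravel(),g)
    return s.x, np.round(s.fun.reshape(-1,2),1)
def crop(p,k,off): return (np.array(p,float)+.5)/k-.5+off
def ray(uv,z,n="top"):
    s=least_squares(lambda v:proj([v[0],v[1],z],n)[0]-uv,(550,0)); return s.x
E
python3 - <<'E'
from h import *
c,r=fit([[56,38,6],[56,-38,6],[-56,-38,6],[-56,38,6]],crop([[93,58],[232,90],[185,297],[42,263]],6,[225,175]));print("cover",c,r.tolist())
l,r=fit([[69,50,52],[69,-50,52],[-69,-50,46],[-69,50,46]],crop([[208,284],[374,310],[338,538],[174,510]],5,[285,125]));print("logger",l,r.tolist())
s,r=fit([[0,95,0],[0,-95,0],[50,95,5],[50,-95,5]],crop([[134,122],[443,156],[144,48],[448,86]],5,[285,125]));print("stop",s,r.tolist())
b,r=fit([[56,38,6],[56,-38,6],[-56,-38,6],[-56,38,6]],crop([[538,118],[658,200],[540,382],[420,297]],6,[330,188]));print("blank",b,r.tolist())
for n,v,o in(("cover",c,[0,0,31]),("logger",l,[52,0,52]),("stop",s,[0,0,36])):
    print(n,"scene px",[np.round(proj(R.from_euler('z',v[2]).apply([o[0]+a,o[1]+d,o[2]])+[v[0],v[1],0],"scene")[0]).tolist() for a,d in((0,0),(0,50),(0,-50))])
cp=lambda p:crop(p,5,[285,125])
for n,p,z in(("weight",cp([101,192]),32),("pot",cp([485,228]),55),("wash",(351,104),205),("reagent",(397,143),88),("vial",(287,129),0),("drop",(231,151),0)): print(n,ray(p,z))
E
```

```text
cover [ 5.13190701e+02  2.15587179e+02 -2.15637132e-01] [[-0.4, -1.0], [0.8, -0.7], [0.1, 0.8], [-0.5, 0.9]]
logger [ 5.05747565e+02 -6.11419252e+01 -1.47265910e-01] [[-0.0, -0.6], [0.4, -0.5], [0.3, 0.4], [-0.6, 0.7]]
stop [ 6.71412180e+02 -6.95119052e+01 -1.07968881e-01] [[-0.2, 0.8], [-0.3, 1.2], [-0.3, -0.8], [0.7, -1.2]]
blank [ 442.43073603 -304.36491352   -0.58590993] [[-0.1, -0.6], [0.9, -0.1], [0.1, 0.4], [-0.9, 0.3]]
cover scene px [[376.0, 176.0], [389.0, 173.0], [362.0, 180.0]]
logger scene px [[313.0, 208.0], [328.0, 202.0], [297.0, 213.0]]
stop scene px [[339.0, 232.0], [355.0, 225.0], [323.0, 238.0]]
weight [636.33046359  42.63069005]
pot [ 613.95098477 -184.50213276]
wash [771.39468881 -86.33554265]
reagent [ 689.12520538 -225.05586538]
vial [745.33629471 100.1257506 ]
drop [675.63462516 270.64179055]
```

```bash
cat >> h.py <<'E'
R0=R.from_matrix(np.diag([1.,-1,-1]))
def ori(yaw,tilt=0): return R.from_euler('z',yaw)*R.from_euler('y',tilt)*R0
def cur():
    s=ctrl.state(); q=s["orientation"]; return np.array(s["position"]),R.from_quat([q[1],q[2],q[3],q[0]]),s
def steps(wps,p=None,r=None):
    """wps: (xyz, yaw, tilt, rows). prints tool-frame normalised rows"""
    if p is None: p,r,_=cur()
    for xyz,yaw,tilt,n in wps:
        t=ori(yaw,tilt); dv=(r.inv()*t).as_rotvec()/n; dp=(np.array(xyz)-p)/n
        print("->",np.round(xyz,1),"step mm %.1f deg %.2f"%(np.linalg.norm(dp),np.degrees(np.linalg.norm(dv))))
        for i in range(n):
            print(' '.join('%.3f'%(x+0) for x in np.r_[r.inv().apply(dp)/250,dv/(np.pi/2)])); p=p+dp; r=r*R.from_rotvec(dv)
def loc(v,o): return R.from_euler('z',v[2]).apply(o)+[v[0],v[1],0]
COVER=(513.2,215.6,-.2156); LOG=(505.7,-61.1,-.1473); STOP=(671.4,-69.5,-.108)
def stat():
    p,r,s=cur(); e=(r*R0.inv()).as_euler('ZYX'); print(np.round(p,1),"yaw %.3f tilt %.3f roll %.3f"%tuple(e),"F",np.round(s["contact_force"],1),"gap %.1f grip %.1f t %.2f"%(s["finger_gap"],s["grip_force"],s["clock"]), np.round(s["qpos"],2))
E
python3 - <<'E'
from h import *
stat()
a=loc(LOG,[-92,0,150]); steps([(a,LOG[2],0,16)])
E
```

```text
[ 243.1 -575.3  230.3] yaw 0.400 tilt 0.000 roll 0.002 F [0.1 0.5 0.2] gap 85.5 grip 0.0 t 0.10 [ 1.11  0.38  0.02  1.37 -0.01  1.39 -0.05]
-> [414.7 -47.6 150. ] step mm 35.0 deg 1.96
0.091 -0.105 0.020 -0.000 0.000 0.022
0.087 -0.108 0.020 -0.000 0.000 0.022
0.083 -0.111 0.020 -0.000 0.000 0.022
0.080 -0.114 0.020 -0.000 0.000 0.022
0.076 -0.116 0.020 -0.000 0.000 0.022
0.072 -0.119 0.020 -0.000 0.000 0.022
0.068 -0.121 0.020 -0.000 0.000 0.022
0.063 -0.123 0.020 -0.000 0.000 0.022
0.059 -0.125 0.020 -0.000 0.000 0.022
0.055 -0.127 0.020 -0.000 0.000 0.022
0.050 -0.129 0.020 -0.000 0.000 0.022
0.046 -0.131 0.020 -0.000 0.000 0.022
0.042 -0.132 0.020 -0.000 0.000 0.022
0.037 -0.134 0.020 -0.000 0.000 0.022
0.032 -0.135 0.020 -0.000 0.000 0.022
0.028 -0.136 0.020 -0.000 0.000 0.022
```

>>> move_arm(plan="0.091 -0.105 0.02 0 0 0.022 0.6;0.087 -0.108 0.02 0 0 0.022 0.6;0.083 -0.111 0.02 0 0 0.022 0.6;0.08 -0.114 0.02 0 0 0.022 0.6;0.076 -0.116 0.02 0 0 0.022 0.6;0.072 -0.119 0.02 0 0 0.022 0.6;0.068 -0.121 0.02 0 0 0.022 0.6;0.063 -0.123 0.02 0 0 0.022 0.6", grip_force=40)

```text
clock: 0.77
position: [329.5, -310.0, 190.8]
orientation: [-0.0, 0.998, 0.061, -0.0]
contact_force: [0.2, 0.4, 0.5]
finger_gap: 51.6
grip_force: 0.0
```

>>> move_arm(plan="0.059 -0.125 0.02 0 0 0.022 0.6;0.055 -0.127 0.02 0 0 0.022 0.6;0.05 -0.129 0.02 0 0 0.022 0.6;0.046 -0.131 0.02 0 0 0.022 0.6;0.042 -0.132 0.02 0 0 0.022 0.6;0.037 -0.134 0.02 0 0 0.022 0.6;0.032 -0.135 0.02 0 0 0.022 0.6;0.028 -0.136 0.02 0 0 0.022 0.6")

```text
clock: 1.43
position: [416.3, -46.9, 151.0]
orientation: [0.0, 0.997, -0.077, 0.0]
contact_force: [0.4, -0.1, -0.2]
finger_gap: 51.3
grip_force: 0.0
```

Run:
```python
from h import *
stat()
steps([(loc(LOG,[-92,0,70]),LOG[2],0,3),(loc(LOG,[-88,0,14]),LOG[2],0,4)])
```

```text
[416.3 -46.9 151. ] yaw -0.155 tilt -0.000 roll -0.000 F [ 0.4 -0.1 -0.2] gap 51.3 grip 0.0 t 1.43 [ 0.5   0.02 -0.46  1.99  0.01  1.13 -1.7 ]
-> [414.7 -47.6  70. ] step mm 27.0 deg 0.15
-0.002 0.001 0.108 0.000 -0.000 -0.002
-0.002 0.001 0.108 0.000 -0.000 -0.002
-0.002 0.001 0.108 0.000 -0.000 -0.002
-> [418.7 -48.2  14. ] step mm 14.0 deg 0.00
0.004 0.000 0.056 0.000 0.000 0.000
0.004 0.000 0.056 0.000 0.000 0.000
0.004 0.000 0.056 0.000 0.000 0.000
0.004 0.000 0.056 0.000 0.000 0.000
```

>>> move_arm(plan="-0.002 0.001 0.108 0 0 -0.002 0.6;-0.002 0.001 0.108 0 0 -0.002 0.6;-0.002 0.001 0.108 0 0 -0.002 0.6;0 0 0 0 0 0 0.6")

```text
clock: 1.77
position: [411.0, -48.5, 66.0]
orientation: [-0.001, 0.997, -0.071, -0.004]
contact_force: [-1.3, -0.2, -0.6]
finger_gap: 51.7
grip_force: 0.0
```

Run:
```python
from h import *
stat()
import cv2
t=ctrl.get_image("top");s=ctrl.get_image("scene")
a=cv2.resize(t[125:265,285:415],(557,600),interpolation=cv2.INTER_CUBIC)
b=cv2.resize(s[160:270,260:350],None,fx=2.7,fy=2.7,interpolation=cv2.INTER_CUBIC)
b=cv2.copyMakeBorder(b,0,600-b.shape[0],0,0,cv2.BORDER_CONSTANT)
cv2.imwrite("pics/d1.png",np.hstack([a,b]))
```

```text
[411.  -48.5  66. ] yaw -0.143 tilt 0.008 roll 0.000 F [-1.3 -0.2 -0.6] gap 51.7 grip 0.0 t 1.77 [ 0.48  0.13 -0.46  2.1   0.07  0.93 -1.74]
```

View pics/d1.png

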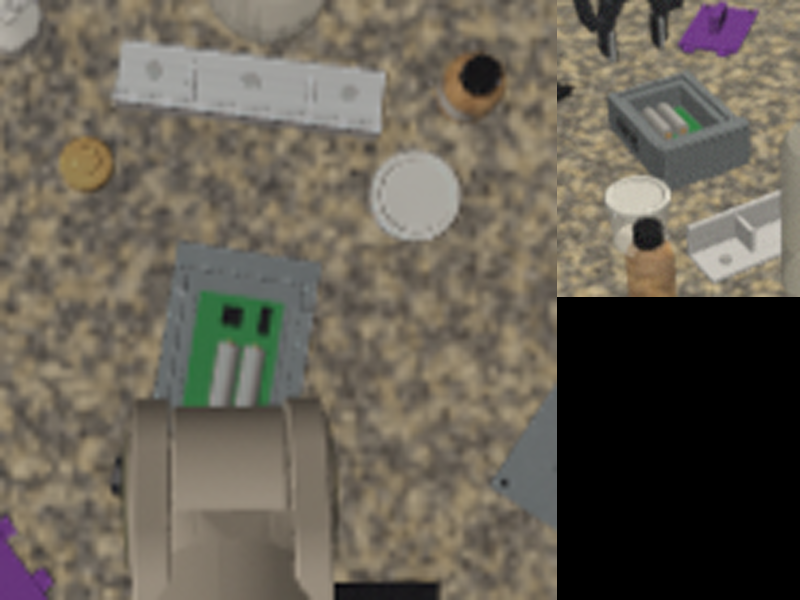

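Run:
```python
from h import *
steps([(loc(LOG,[-92,0,16]),LOG[2],0,4),(loc(LOG,[-80,0,16]),LOG[2],0,2),(loc(STOP,[-165,-9.5,16]),STOP[2],0,8)])
```

```text
-> [414.7 -47.6  16. ] step mm 13.5 deg 0.07
0.001 -0.001 0.054 -0.000 0.000 0.001
0.001 -0.001 0.054 -0.000 0.000 0.001
0.001 -0.001 0.054 -0.000 0.000 0.001
0.001 -0.001 0.054 -0.000 0.000 0.001
-> [426.6 -49.4  16. ] step mm 6.0 deg 0.00
0.024 0.000 0.000 0.000 -0.000 0.000
0.024 0.000 0.000 0.000 -0.000 0.000
-> [506.3 -61.2  16. ] step mm 10.1 deg 0.28
0.040 -0.000 0.000 0.000 -0.000 -0.003
0.040 0.000 0.000 0.000 -0.000 -0.003
0.040 0.000 0.000 0.000 -0.000 -0.003
0.040 0.001 0.000 0.000 -0.000 -0.003
0.040 0.001 0.000 0.000 -0.000 -0.003
0.040 0.001 0.000 0.000 -0.000 -0.003
0.040 0.001 0.000 0.000 -0.000 -0.003
0.040 0.001 0.000 0.000 -0.000 -0.003
```

>>> move_arm(plan="0.001 -0.001 0.054 0 0 0.001 0.6;0.001 -0.001 0.054 0 0 0.001 0.6;0.001 -0.001 0.054 0 0 0.001 0.6;0.001 -0.001 0.054 0 0 0.001 0.6;0 0 0 0 0 0 0.6")

```text
clock: 2.28
position: [415.9, -48.5, 16.3]
orientation: [-0.0, 0.997, -0.075, -0.0]
contact_force: [0.0, 0.0, 0.3]
finger_gap: 51.2
grip_force: 0.0
```

>>> move_arm(plan="0.016 0 0 0 0 0 0.6;0.016 0 0 0 0 0 0.6;0.016 0 0 0 0 0 0.6;0.02 0 0 0 0 0 0.6;0.02 0 0 0 0 0 0.6;0.02 0 0 0 0 0 0.6")

```text
clock: 2.78
position: [441.8, -52.3, 16.8]
orientation: [0.0, 0.997, -0.075, -0.001]
contact_force: [-8.8, 1.1, 5.4]
finger_gap: 51.4
grip_force: 4.0
```

Run:
```python
from h import *
stat()
steps([(loc(STOP,[-165,-9.5,16]),STOP[2],0,10)])
```

```text
[441.8 -52.3  16.8] yaw -0.150 tilt 0.002 roll -0.001 F [-8.8  1.1  5.4] gap 51.4 grip 4.0 t 2.78 [ 0.44  0.28 -0.44  2.07  0.16  0.83 -1.81]
-> [506.3 -61.2  16. ] step mm 6.5 deg 0.24
0.026 -0.000 0.000 0.000 0.000 -0.003
0.026 -0.000 0.000 0.000 0.000 -0.003
0.026 -0.000 0.000 0.000 0.000 -0.003
0.026 -0.000 0.000 0.000 0.000 -0.003
0.026 0.000 0.000 0.000 0.000 -0.003
0.026 0.000 0.000 0.000 0.000 -0.003
0.026 0.000 0.000 0.000 0.000 -0.003
0.026 0.000 0.000 0.000 0.000 -0.003
0.026 0.001 0.000 0.000 0.000 -0.003
0.026 0.001 0.000 0.000 0.000 -0.003
```

>>> move_arm(plan="0.026 0 0 0 0 -0.003 0.6;0.026 0 0 0 0 -0.003 0.6;0.026 0 0 0 0 -0.003 0.6;0.026 0 0 0 0 -0.003 0.6;0.026 0 0 0 0 -0.003 0.6;0.026 0 0 0 0 -0.003 0.6;0.026 0 0 0 0 -0.003 0.6;0.026 0 0 0 0 -0.003 0.6")

```text
clock: 3.45
position: [493.5, -59.5, 16.8]
orientation: [0.0, 0.998, -0.056, -0.001]
contact_force: [-7.4, 1.3, 4.2]
finger_gap: 51.3
grip_force: 3.6
```

>>> move_arm(plan="0.026 0 0 0 0 -0.003 0.6;0.026 0 0 0 0 -0.003 0.6;0.012 0 0 0 0 0 0.6;0.012 0 0 0 0 0 0.6")

```text
clock: 3.78
position: [512.5, -61.4, 16.7]
orientation: [0.0, 0.999, -0.052, -0.001]
contact_force: [-7.7, 0.7, 5.6]
finger_gap: 51.7
grip_force: 4.0
```

Run:
```python
from h import *
stat()
steps([(loc(STOP,[-149,-9.5,16]),STOP[2],0,6)])
```

```text
[512.5 -61.4  16.7] yaw -0.103 tilt 0.002 roll -0.000 F [-7.7  0.7  5.6] gap 51.7 grip 4.0 t 3.78 [ 0.41  0.41 -0.42  1.89  0.21  0.89 -1.79]
-> [522.2 -62.9  16. ] step mm 1.7 deg 0.05
0.007 0.000 0.000 0.000 0.000 0.001
0.007 0.000 0.000 0.000 0.000 0.001
0.007 0.000 0.000 0.000 0.000 0.001
0.007 0.000 0.000 0.000 0.000 0.001
0.007 0.000 0.000 0.000 0.000 0.001
0.007 0.000 0.000 0.000 0.000 0.001
```

>>> move_arm(plan="0.008 0 0 0 0 0 0.6;0.008 0 0 0 0 0 0.6;0.008 0 0 0 0 0 0.6;0.008 0 0 0 0 0 0.6;0.008 0 0 0 0 0 0.6")

```text
clock: 4.2
position: [520.9, -62.1, 16.5]
orientation: [0.0, 0.999, -0.052, -0.002]
contact_force: [-18.1, 2.5, 12.2]
finger_gap: 51.1
grip_force: 9.5
```

>>> move_arm(plan="0.008 0 0 0 0 0 0.6;0.008 0 0 0 0 0 0.6;0.008 0 0 0 0 0 0.6")

```text
clock: 4.45
position: [520.8, -62.2, 15.0]
orientation: [0.0, 0.999, -0.051, -0.008]
contact_force: [-39.3, 3.7, 22.4]
finger_gap: 51.1
grip_force: 19.9
```

>>> move_arm(plan="0 0 0 0 0 0 0.6;0 0 0 0 0 0 0.6;-0.02 0 0 0 0 0 0.6;-0.02 0 0 0 0 0 0.6;-0.04 0 0 0 0 0 0.6;-0.04 0 -0.02 0 0 0 0.8;-0.02 0 -0.15 0 0 0 1;0 0 -0.16 0 0 0 1")

```text
clock: 5.12
position: [492.0, -59.0, 98.5]
orientation: [-0.0, 0.999, -0.051, -0.002]
contact_force: [2.6, -0.8, -1.0]
finger_gap: 84.2
grip_force: 0.0
```

Run:
```python
from h import *
stat()
steps([(loc(COVER,[0,0,140]),COVER[2],0,8)])
```

```text
[492.  -59.   98.5] yaw -0.103 tilt 0.004 roll 0.001 F [ 2.6 -0.8 -1. ] gap 84.2 grip 0.0 t 5.12 [ 0.46  0.26 -0.46  1.87  0.13  1.05 -1.73]
-> [513.2 215.6 140. ] step mm 34.8 deg 0.81
-0.004 -0.138 -0.021 -0.000 0.000 0.009
-0.006 -0.138 -0.021 -0.000 0.000 0.009
-0.007 -0.138 -0.021 -0.000 0.000 0.009
-0.009 -0.137 -0.021 -0.000 0.000 0.009
-0.011 -0.137 -0.021 -0.000 0.000 0.009
-0.013 -0.137 -0.021 -0.000 0.000 0.009
-0.015 -0.137 -0.021 -0.000 0.000 0.009
-0.017 -0.137 -0.021 -0.000 0.000 0.009
```

>>> move_arm(plan="-0.004 -0.138 -0.021 0 0 0.009 1;-0.006 -0.138 -0.021 0 0 0.009 1;-0.007 -0.138 -0.021 0 0 0.009 1;-0.009 -0.137 -0.021 0 0 0.009 1;-0.011 -0.137 -0.021 0 0 0.009 1;-0.013 -0.137 -0.021 0 0 0.009 1;-0.015 -0.137 -0.021 0 0 0.009 1;-0.017 -0.137 -0.021 0 0 0.009 1")

```text
clock: 5.78
position: [516.5, 217.4, 142.3]
orientation: [-0.001, 0.994, -0.108, 0.001]
contact_force: [0.4, 0.1, -0.8]
finger_gap: 85.7
grip_force: 0.0
```

Run:
```python
from h import *
import cv2
stat()
t=ctrl.get_image("top");s=ctrl.get_image("scene")
a=cv2.resize(t[125:225,290:390],(500,500),interpolation=cv2.INTER_CUBIC)
b=cv2.resize(s[130:230,350:410],(300,500),interpolation=cv2.INTER_CUBIC)
cv2.imwrite("pics/d2.png",np.hstack([a,b]))
```

```text
[516.5 217.4 142.3] yaw -0.217 tilt -0.002 roll 0.002 F [ 0.4  0.1 -0.8] gap 85.7 grip 0.0 t 5.78 [ 0.01  0.36 -0.58  1.66  0.21  1.18 -2.41]
```

View pics/d2.png

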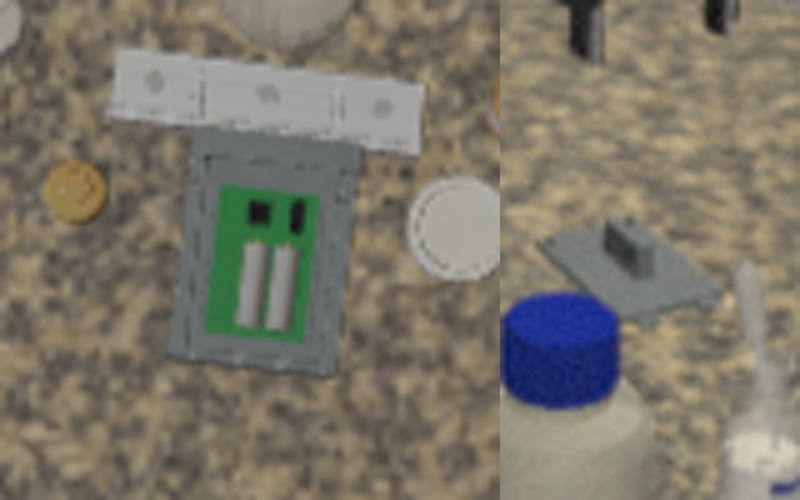

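The top crop shows the logger with its hood against the stop and its outer corners at (194,132), (362,150), (337,376) and (168,357) in the crop. The cover lies untouched with its tabs on the far end. I'll refit the logger and plan the grasp.

Run:
```python
from h import *
l,r=fit([[69,50,52],[69,-50,52],[-69,-50,46],[-69,50,46]],crop([[194,132],[362,150],[337,376],[168,357]],5,[290,125]));print("logger",l,r.tolist())
# inner recess corners at tail and hood edge: centreline by PCB not given
R_=R.from_euler('z',l[2]).inv()
print("tool push end in logger", R_.apply(np.array([520.8,-62.2,0])-[l[0],l[1],0]))
print("fin scene px",proj(loc(COVER,[[22,0,31],[-22,0,31],[66,22,2],[66,-22,2]]),"scene").round(1).tolist())
steps([(loc(COVER,[0,0,60]),COVER[2],0,3),(loc(COVER,[0,0,8]),COVER[2],0,5)])
```

```text
logger [ 5.98423671e+02 -7.03038045e+01 -1.02720042e-01] [[0.0, -0.8], [0.1, -0.6], [-0.1, 0.7], [-0.0, 0.7]]
tool push end in logger [-78.04547126   0.10159659   0.        ]
fin scene px [[379.5, 179.0], [372.2, 173.0], [392.6, 191.7], [380.6, 195.1]]
-> [513.2 215.6  60. ] step mm 27.9 deg 0.20
-0.001 0.012 0.111 -0.001 -0.000 0.002
-0.001 0.012 0.111 -0.001 -0.000 0.002
-0.001 0.011 0.111 -0.001 -0.000 0.002
-> [513.2 215.6   8. ] step mm 10.4 deg 0.00
0.000 0.000 0.042 -0.000 0.000 -0.000
0.000 0.000 0.042 -0.000 0.000 -0.000
0.000 0.000 0.042 -0.000 0.000 -0.000
0.000 0.000 0.042 -0.000 0.000 -0.000
0.000 0.000 0.042 -0.000 0.000 -0.000
```

>>> move_arm(plan="-0.001 0.012 0.111 0 0 0.002 1;-0.001 0.012 0.111 0 0 0.002 1;-0.001 0.011 0.111 0 0 0.002 1;0 0 0.042 0 0 0 1;0 0 0.042 0 0 0 1;0 0 0.042 0 0 0 1;0 0 0.042 0 0 0 1;0 0 0.038 0 0 0 1")

```text
clock: 6.55
position: [513.8, 207.6, 6.2]
orientation: [-0.0, 0.994, -0.112, 0.001]
contact_force: [0.3, -0.0, -0.1]
finger_gap: 85.5
grip_force: 0.0
```

>>> move_arm(plan="0 0 0 0 0 0 0.5;0 0 0 0 0 0 0.25;0 0 0 0 0 0 0;0 0 0 0 0 0 0;0 0 0 0 0 0 0;0 0 0 0 0 0 0;0 0 0 0 0 0 0;0 0 0 0 0 0 0", grip_force=60)

```text
clock: 7.22
position: [513.5, 207.6, 6.9]
orientation: [-0.0, 0.994, -0.112, 0.001]
contact_force: [-1.3, 0.6, 6.2]
finger_gap: 10.9
grip_force: 59.4
```

Run:
```python
from h import *
stat()
```

```text
[513.5 207.6   6.9] yaw -0.225 tilt -0.001 roll 0.001 F [-1.3  0.6  6.2] gap 10.9 grip 59.4 t 7.22 [-0.02  0.51 -0.53  1.8   0.31  0.92 -2.48]
```

```bash
cat >> h.py <<'E'
LOG2=[599.8,-70.3,-.104]; G=np.array([2.0,0,6.9])  # TCP in cover frame
def tcp_for(tx,tz,th,ty=0,G=None):
    """TCP world for tab tip (logger frame x=tx,y=ty,z=tz) at tilt th"""
    G=globals()['G'] if G is None else G
    return loc(LOG2,R.from_euler('y',th).apply(G-np.array([66,0,2]))+[tx,ty,tz])
E
python3 - <<'E'
from h import *
p,r,_=cur()
steps([(p+[0,0,130],-.225,0,4),(tcp_for(30,110,.25),LOG2[2],.25,12)])
E
```

```text
-> [513.5 207.6 136.9] step mm 32.5 deg 0.02
0.000 -0.000 -0.130 -0.000 -0.000 -0.000
0.000 -0.000 -0.130 -0.000 -0.000 -0.000
0.000 -0.000 -0.130 -0.000 -0.000 -0.000
0.000 -0.000 -0.130 -0.000 -0.000 -0.000
-> [569.2 -67.1 130.6] step mm 23.4 deg 1.33
0.039 0.085 0.002 -0.001 -0.013 -0.006
0.038 0.086 0.001 -0.001 -0.013 -0.006
0.037 0.086 0.001 -0.001 -0.013 -0.006
0.036 0.086 0.000 -0.001 -0.013 -0.006
0.035 0.087 -0.001 -0.001 -0.013 -0.006
0.034 0.087 -0.001 -0.001 -0.013 -0.006
0.033 0.087 -0.002 -0.001 -0.013 -0.006
0.032 0.088 -0.002 -0.001 -0.013 -0.006
0.031 0.088 -0.003 -0.001 -0.013 -0.006
0.031 0.088 -0.003 -0.001 -0.013 -0.006
0.030 0.089 -0.004 -0.001 -0.013 -0.006
0.029 0.089 -0.004 -0.001 -0.013 -0.006
```

>>> move_arm(plan="0 0 -0.04 0 0 0 0;0 0 -0.09 0 0 0 0;0 0 -0.13 0 0 0 0;0 0 -0.13 0 0 0 0;0 0 -0.13 0 0 0 0;0.039 0.085 0.002 -0.001 -0.013 -0.006 0;0.038 0.086 0.001 -0.001 -0.013 -0.006 0;0.037 0.086 0.001 -0.001 -0.013 -0.006 0")

```text
clock: 7.88
position: [527.0, 137.8, 136.0]
orientation: [-0.001, 0.995, -0.097, -0.03]
contact_force: [0.7, -1.1, -0.9]
finger_gap: 10.9
grip_force: 58.5
```

>>> move_arm(plan="0.036 0.086 0 -0.001 -0.013 -0.006 0;0.035 0.087 -0.001 -0.001 -0.013 -0.006 0;0.034 0.087 -0.001 -0.001 -0.013 -0.006 0;0.033 0.087 -0.002 -0.001 -0.013 -0.006 0;0.032 0.088 -0.002 -0.001 -0.013 -0.006 0;0.031 0.088 -0.003 -0.001 -0.013 -0.006 0;0.031 0.088 -0.003 -0.001 -0.013 -0.006 0;0.03 0.089 -0.004 -0.001 -0.013 -0.006 0")

```text
clock: 8.55
position: [562.9, -46.4, 131.4]
orientation: [-0.004, 0.992, -0.06, -0.113]
contact_force: [1.0, -0.2, -1.5]
finger_gap: 11.1
grip_force: 58.5
```

>>> move_arm(plan="0.029 0.089 -0.004 -0.001 -0.013 -0.006 0;0 0 0 0 0 0 0;0 0 0 0 0 0 0;0 0 0 0 0 0 0")

```text
clock: 8.88
position: [567.4, -67.4, 130.6]
orientation: [-0.005, 0.991, -0.055, -0.123]
contact_force: [-0.5, 1.0, -0.9]
finger_gap: 10.8
grip_force: 58.6
```

Run:
```python
from h import *
import cv2
stat()
t=ctrl.get_image("top");s=ctrl.get_image("scene")
a=cv2.resize(t[130:210,300:380],(400,400),interpolation=cv2.INTER_CUBIC)
b=cv2.resize(s[150:240,270:360],(400,400),interpolation=cv2.INTER_CUBIC)
cv2.imwrite("pics/e1.png",np.hstack([a,b]))
p,r,_=cur()
C=np.array([[66,29,2],[66,-29,2],[66,15,2],[66,-15,2],[56,38,6],[56,-38,6],[-56,38,6],[-56,-38,6]],float)
W=(r*R0.inv()).apply(C-G)+p
for n,o,k in(("top",[300,130],5),("scene",[270,150],400/90)): print(n,((proj(W,n)-o+.5)*k+[0 if n=="top" else 400,0]).round().tolist())
W=loc(LOG2,np.array([[69,50,52],[69,-50,52],[52,40.5,52],[52,-40.5,52],[-69,50,46]]))
for n,o,k in(("top",[300,130],5),("scene",[270,150],400/90)): print(n,((proj(W,n)-o+.5)*k+[0 if n=="top" else 400,0]).round().tolist())
```

```text
[567.4 -67.4 130.6] yaw -0.112 tilt 0.246 roll -0.004 F [-0.5  1.  -0.9] gap 10.8 grip 58.6 t 8.88 [ 0.38  0.57 -0.46  1.4   0.21  1.47 -1.77]
top [[174.0, 159.0], [276.0, 171.0], [198.0, 162.0], [251.0, 168.0], [156.0, 171.0], [290.0, 187.0], [133.0, 359.0], [271.0, 376.0]]
scene [[699.0, 214.0], [615.0, 243.0], [679.0, 221.0], [636.0, 236.0], [704.0, 194.0], [593.0, 232.0], [608.0, 80.0], [500.0, 113.0]]
top [[145.0, 101.0], [313.0, 120.0], [158.0, 131.0], [294.0, 147.0], [118.0, 333.0]]
scene [[767.0, 318.0], [623.0, 374.0], [737.0, 309.0], [621.0, 353.0], [642.0, 222.0]]
```

View pics/e1.png

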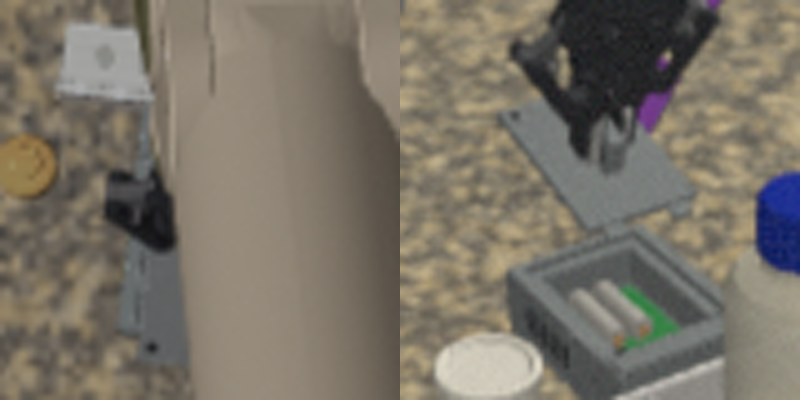

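The crop shows the cover held tilted with its tab end down. The tabs are near (607,236) and (691,212), over the logger in the crop. I'll lower it to just above the hood and look closer.

```bash
sed -i 's/LOG2=\[599.8,-70.3/LOG2=[600.3,-69.0/' h.py
python3 - <<'E'
from h import *
steps([(tcp_for(42,62,.25),LOG2[2],.25,5)])
E
```

```text
-> [581.6 -67.   82.6] step mm 10.1 deg 0.09
0.020 -0.001 0.035 0.000 -0.001 -0.001
0.020 -0.001 0.035 0.000 -0.001 -0.001
0.020 -0.001 0.035 0.000 -0.001 -0.001
0.020 -0.001 0.035 0.000 -0.001 -0.001
0.020 -0.001 0.035 0.000 -0.001 -0.001
```

>>> move_arm(plan="0.02 -0.001 0.035 0 -0.001 -0.001 0;0.02 -0.001 0.035 0 -0.001 -0.001 0;0.02 -0.001 0.035 0 -0.001 -0.001 0;0.02 -0.001 0.035 0 -0.001 -0.001 0;0.02 -0.001 0.035 0 -0.001 -0.001 0;0 0 0 0 0 0 0;0 0 0 0 0 0 0")

```text
clock: 9.57
position: [580.7, -68.3, 80.8]
orientation: [-0.005, 0.991, -0.051, -0.127]
contact_force: [0.9, 0.2, -0.1]
finger_gap: 11.3
grip_force: 58.6
```

Run:
```python
from h import *
import cv2
stat()
s=ctrl.get_image("scene")
b=cv2.resize(s[170:245,270:350],None,fx=8,fy=8,interpolation=cv2.INTER_CUBIC)
p,r,_=cur()
C=np.array([[66,29,4],[66,15,4],[66,-15,4],[66,-29,4],[56,38,6],[56,-38,6],[-56,-38,6]],float)
W=(r*R0.inv()).apply(C-G)+p
L=loc(LOG2,np.array([[69,50,52],[69,-50,52],[52,40.5,52],[52,-40.5,52],[-69,-50,46],[-63,-40.5,46]]))
for P,c in((W,(0,0,255)),(L,(0,255,255))):
    q=(proj(P,"scene")-[270,170]+.5)*8; print(q.round().tolist())
    for x,y in q: cv2.circle(b,(int(x),int(y)),2,c,-1)
cv2.imwrite("pics/e2.png",b)
```

```text
[580.7 -68.3  80.8] yaw -0.104 tilt 0.256 roll -0.003 F [ 0.9  0.2 -0.1] gap 11.3 grip 58.6 t 9.57 [ 0.36  0.65 -0.44  1.4   0.23  1.41 -1.78]
[[562.0, 367.0], [526.0, 380.0], [449.0, 409.0], [413.0, 422.0], [569.0, 334.0], [374.0, 406.0], [206.0, 185.0]]
[[664.0, 411.0], [406.0, 512.0], [611.0, 395.0], [403.0, 475.0], [195.0, 324.0], [228.0, 324.0]]
```

View pics/e2.png

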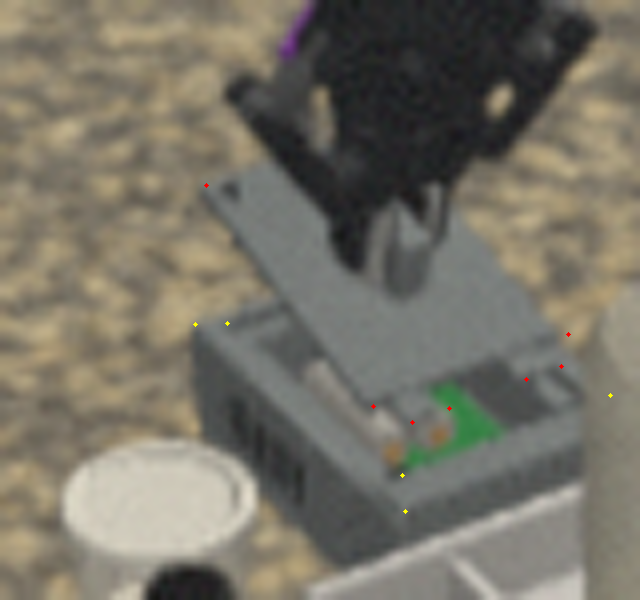

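The close view shows the cover's front -y corner at about (365,403) against a predicted (374,406). That puts the cover about 2 mm to -y, so I'll correct for it and insert.

```bash
sed -i 's/LOG2=\[600.3,-69.0/LOG2=[600.3,-68.0/' h.py
cat >> h.py <<'E'
def tip():
    p,r,s=cur(); c=r*R0.inv(); inv=R.from_euler('z',LOG2[2]).inv()
    o=np.array([LOG2[0],LOG2[1],0])
    print("tip",inv.apply(c.apply(np.array([66,0,2])-G)+p-o).round(1),"cover",inv.apply(c.apply(-G)+p-o).round(1)); stat()
E
python3 - <<'E'
from h import *
tip()
steps([(tcp_for(44,48,.25),LOG2[2],.25,4),(tcp_for(58,39,.25),LOG2[2],.25,7)])
E
```

```text
tip [41.6 -2.3 60.8] cover [-22.8  -2.3  75.4]
[581.1 -68.3  81.6] yaw -0.104 tilt 0.254 roll -0.003 F [ 0.1  0.1 -0.9] gap 11.0 grip 58.6 t 9.62 [ 0.36  0.65 -0.44  1.4   0.23  1.41 -1.78]
-> [583.6 -66.3  68.6] step mm 3.4 deg 0.07
0.005 -0.002 0.012 0.000 0.001 -0.000
0.005 -0.002 0.012 0.000 0.001 -0.000
0.005 -0.002 0.012 0.000 0.001 -0.000
0.005 -0.002 0.012 0.000 0.001 -0.000
-> [597.5 -67.7  59.6] step mm 2.4 deg 0.00
0.009 -0.000 0.003 0.000 -0.000 0.000
0.009 -0.000 0.003 0.000 -0.000 0.000
0.009 -0.000 0.003 0.000 -0.000 0.000
0.009 -0.000 0.003 0.000 -0.000 0.000
0.009 -0.000 0.003 0.000 -0.000 0.000
0.009 -0.000 0.003 0.000 -0.000 0.000
0.009 -0.000 0.003 0.000 -0.000 0.000
```

>>> move_arm(plan="0.005 -0.002 0.012 0 0 0 0;0.005 -0.002 0.012 0 0 0 0;0.005 -0.002 0.012 0 0 0 0;0.005 -0.002 0.012 0 0 0 0;0.009 0 0.003 0 0 0 0;0.009 0 0.003 0 0 0 0;0 0 0 0 0 0 0;0 0 0 0 0 0 0")

```text
clock: 10.28
position: [587.3, -67.2, 66.4]
orientation: [-0.005, 0.991, -0.052, -0.126]
contact_force: [-0.4, 0.7, -1.5]
finger_gap: 10.6
grip_force: 58.6
```

Run:
```python
from h import *
tip()
steps([(tcp_for(58,39,.25),LOG2[2],.25,6)])
```

```text
tip [47.7 -0.5 45.6] cover [-16.7  -0.5  60.3]
[587.3 -67.2  66.4] yaw -0.104 tilt 0.253 roll -0.003 F [-0.4  0.7 -1.5] gap 10.6 grip 58.6 t 10.28 [ 0.35  0.67 -0.44  1.39  0.24  1.39 -1.78]
-> [597.5 -67.7  59.6] step mm 2.1 deg 0.04
0.008 -0.000 0.003 0.000 0.000 -0.000
0.008 -0.000 0.003 0.000 0.000 -0.000
0.008 -0.000 0.003 0.000 0.000 -0.000
0.008 -0.000 0.003 0.000 0.000 -0.000
0.008 -0.000 0.003 0.000 0.000 -0.000
0.008 -0.000 0.003 0.000 0.000 -0.000
```

>>> move_arm(plan="0.008 0 0.003 0 0 0 0;0.008 0 0.003 0 0 0 0;0.008 0 0.003 0 0 0 0;0 0 0 0 0 0 0")

```text
clock: 10.62
position: [592.6, -67.7, 62.5]
orientation: [-0.005, 0.991, -0.051, -0.126]
contact_force: [0.3, 0.2, -1.7]
finger_gap: 11.0
grip_force: 58.6
```

>>> move_arm(plan="0.008 0 0.003 0 0 0 0;0.008 0 0.003 0 0 0 0;0.008 0 0.003 0 0 0 0;0 0 0 0 0 0 0;0 0 0 0 0 0 0")

```text
clock: 11.03
position: [597.6, -68.2, 59.0]
orientation: [-0.005, 0.991, -0.051, -0.126]
contact_force: [-1.1, -0.6, -1.4]
finger_gap: 11.5
grip_force: 58.6
```

Run:
```python
from h import *
import cv2
tip()
s=ctrl.get_image("scene")
b=cv2.resize(s[170:245,270:350],None,fx=8,fy=8,interpolation=cv2.INTER_CUBIC)
cv2.imwrite("pics/e3.png",b)
```

```text
tip [58.  -0.5 38.2] cover [-6.3 -0.5 52.8]
[597.6 -68.2  59. ] yaw -0.104 tilt 0.254 roll -0.003 F [-1.1 -0.6 -1.4] gap 11.5 grip 58.6 t 11.03 [ 0.34  0.7  -0.43  1.36  0.25  1.39 -1.78]
```

View pics/e3.png

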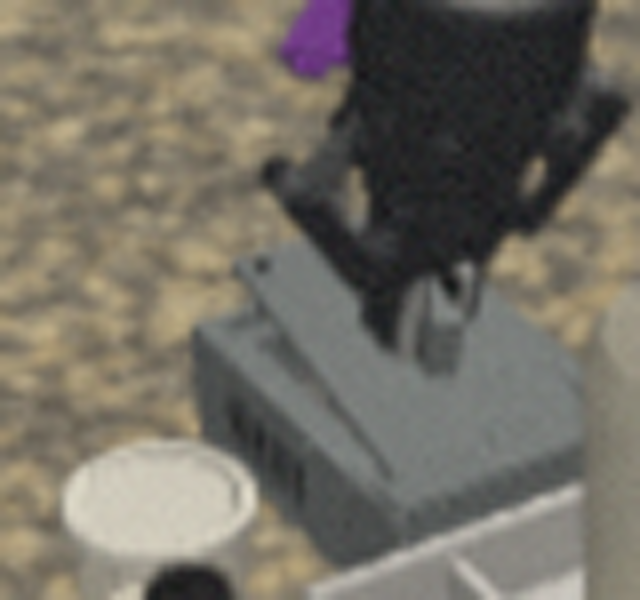

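The plate's front edge now meets the hood at about (395,478)-(580,410) in the crop, and there is no contact force. I'll nudge it in further until it touches.

>>> move_arm(plan="0.003 0 -0.001 0 0 0 0;0.003 0 -0.001 0 0 0 0;0 0 0 0 0 0 0;0 0 0 0 0 0 0")

```text
clock: 11.42
position: [599.2, -68.4, 59.3]
orientation: [-0.005, 0.991, -0.051, -0.126]
contact_force: [-0.2, 0.0, -0.7]
finger_gap: 11.2
grip_force: 58.6
```

>>> move_arm(plan="0.004 0 -0.001 0 0 0 0;0.004 0 -0.001 0 0 0 0;0 0 0 0 0 0 0;0 0 0 0 0 0 0")

```text
clock: 11.75
position: [601.3, -68.6, 59.2]
orientation: [-0.005, 0.991, -0.051, -0.126]
contact_force: [-0.4, -0.4, -1.8]
finger_gap: 11.2
grip_force: 58.6
```

Run:
```python
from h import *
tip()
```

```text
tip [61.7 -0.5 38.4] cover [-2.6 -0.5 53. ]
[601.3 -68.6  59.2] yaw -0.104 tilt 0.253 roll -0.003 F [-0.4 -0.4 -1.8] gap 11.2 grip 58.6 t 11.75 [ 0.34  0.71 -0.43  1.35  0.25  1.4  -1.78]
```

>>> move_arm(plan="0.004 0 -0.001 0 0 0 0;0.004 0 -0.001 0 0 0 0;0 0 0 0 0 0 0")

```text
clock: 12.0
position: [603.3, -68.8, 59.2]
orientation: [-0.005, 0.991, -0.051, -0.126]
contact_force: [-0.7, 0.4, -1.2]
finger_gap: 10.9
grip_force: 58.6
```

>>> move_arm(plan="0.004 0 -0.001 0 0 0 0;0.004 0 -0.001 0 0 0 0;0 0 0 0 0 0 0")

```text
clock: 12.25
position: [603.7, -68.8, 59.0]
orientation: [-0.005, 0.99, -0.051, -0.128]
contact_force: [-7.5, 0.7, 2.2]
finger_gap: 10.7
grip_force: 58.8
```

Run:
```python
from h import *
tip()
```

```text
tip [64.1 -0.5 38. ] cover [-0.3 -0.5 52.8]
[603.7 -68.8  59. ] yaw -0.104 tilt 0.258 roll -0.003 F [-7.5  0.7  2.2] gap 10.7 grip 58.8 t 12.25 [ 0.34  0.71 -0.43  1.34  0.25  1.41 -1.78]
```

```bash
sed -i 's/LOG2=\[600.3/LOG2=[601.4/' h.py
python3 - <<'E'
from h import *
tip()
y=-.104
steps([(tcp_for(60.8,39.5,.25),y,.25,3),(tcp_for(60.8,41,.12),y,.12,6),(tcp_for(60.8,42.8,.0),y,0,6)])
E
```

```text
tip [63.  -0.6 38. ] cover [-1.4 -0.6 52.8]
[603.7 -68.8  59. ] yaw -0.104 tilt 0.258 roll -0.003 F [-7.5  0.7  2.2] gap 10.7 grip 58.8 t 12.25 [ 0.34  0.71 -0.43  1.34  0.25  1.41 -1.78]
-> [601.4 -68.   60.1] step mm 0.9 deg 0.16
-0.003 -0.001 -0.001 0.001 0.002 0.000
-0.003 -0.001 -0.001 0.001 0.002 0.000
-0.003 -0.001 -0.001 0.001 0.002 0.000
-> [599.3 -67.8  53.5] step mm 1.2 deg 1.24
-0.000 0.000 0.005 0.000 0.014 -0.000
-0.000 0.000 0.005 0.000 0.014 -0.000
-0.001 0.000 0.005 0.000 0.014 -0.000
-0.001 0.000 0.005 0.000 0.014 -0.000
-0.001 0.000 0.005 0.000 0.014 -0.000
-0.001 0.000 0.005 0.000 0.014 -0.000
-> [598.2 -67.7  47.7] step mm 1.0 deg 1.15
-0.000 -0.000 0.004 0.000 0.013 -0.000
-0.000 -0.000 0.004 0.000 0.013 -0.000
-0.000 -0.000 0.004 0.000 0.013 -0.000
-0.000 -0.000 0.004 0.000 0.013 -0.000
-0.001 -0.000 0.004 0.000 0.013 -0.000
-0.001 -0.000 0.004 0.000 0.013 -0.000
```

>>> move_arm(plan="-0.005 -0.001 -0.001 0 0.001 0 0;-0.005 -0.001 -0.001 0 0.001 0 0;-0.004 -0.001 -0.001 0 0.001 0 0;0 0 0 0 0 0 0;0 0 0 0 0 0 0")

```text
clock: 12.67
position: [602.4, -67.9, 60.9]
orientation: [-0.005, 0.991, -0.051, -0.124]
contact_force: [0.4, 0.0, -1.8]
finger_gap: 10.7
grip_force: 58.7
```

Run:
```python
from h import *
tip()
y=-.104
steps([(tcp_for(60.8,41,.12),y,.12,6),(tcp_for(60.8,42.8,.0),y,0,6)])
```

```text
tip [61.8  0.2 40.4] cover [-2.7  0.2 54.7]
[602.4 -67.9  60.9] yaw -0.104 tilt 0.248 roll -0.003 F [ 0.4  0.  -1.8] gap 10.7 grip 58.7 t 12.67 [ 0.34  0.7  -0.43  1.35  0.25  1.4  -1.78]
-> [599.3 -67.8  53.5] step mm 1.3 deg 1.22
-0.001 0.000 0.005 0.000 0.014 0.000
-0.001 0.000 0.005 0.000 0.014 0.000
-0.001 0.000 0.005 0.000 0.014 0.000
-0.001 0.000 0.005 0.000 0.014 0.000
-0.001 0.000 0.005 0.000 0.014 0.000
-0.001 0.000 0.005 0.000 0.014 0.000
-> [598.2 -67.7  47.7] step mm 1.0 deg 1.15
-0.000 0.000 0.004 0.000 0.013 -0.000
-0.000 0.000 0.004 0.000 0.013 -0.000
-0.000 0.000 0.004 0.000 0.013 -0.000
-0.000 0.000 0.004 0.000 0.013 -0.000
-0.001 0.000 0.004 0.000 0.013 -0.000
-0.001 0.000 0.004 0.000 0.013 -0.000
```

>>> move_arm(plan="-0.001 0 0.005 0 0.014 0 0;-0.001 0 0.005 0 0.014 0 0;-0.001 0 0.005 0 0.014 0 0;-0.001 0 0.005 0 0.014 0 0;-0.001 0 0.005 0 0.014 0 0;-0.001 0 0.005 0 0.014 0 0;0 0 0 0 0 0 0")

```text
clock: 13.25
position: [599.0, -67.7, 54.0]
orientation: [-0.001, 0.997, -0.052, -0.058]
contact_force: [-0.1, -0.4, -0.4]
finger_gap: 10.7
grip_force: 58.7
```

Run:
```python
from h import *
tip()
y=-.104
steps([(tcp_for(60.8,42.8,.0),y,0,6)])
```

```text
tip [60.6  0.1 41.7] cover [-5.2  0.1 47.3]
[599.  -67.7  54. ] yaw -0.104 tilt 0.116 roll -0.003 F [-0.1 -0.4 -0.4] gap 10.7 grip 58.7 t 13.25 [ 0.38  0.61 -0.45  1.51  0.26  1.21 -1.8 ]
-> [598.2 -67.7  47.7] step mm 1.1 deg 1.11
-0.000 0.000 0.004 0.000 0.012 0.000
-0.000 0.000 0.004 0.000 0.012 0.000
-0.000 0.000 0.004 0.000 0.012 0.000
-0.000 0.000 0.004 0.000 0.012 0.000
-0.000 0.000 0.004 0.000 0.012 0.000
-0.000 0.000 0.004 0.000 0.012 0.000
```

>>> move_arm(plan="0 0 0.004 0 0.012 0 0;0 0 0.004 0 0.012 0 0;0 0 0.004 0 0.012 0 0;0 0 0.004 0 0.012 0 0;0 0 0.004 0 0.012 0 0;0 0 0.004 0 0.013 0 0;0 0 0 0 0 0 0")

```text
clock: 13.83
position: [598.6, -67.6, 47.8]
orientation: [0.001, 0.999, -0.052, -0.001]
contact_force: [0.5, -0.2, -1.0]
finger_gap: 10.6
grip_force: 58.7
```

Run:
```python
from h import *
tip()
```

```text
tip [61.2  0.1 42.8] cover [-4.8  0.1 40.9]
[598.6 -67.6  47.8] yaw -0.103 tilt 0.002 roll -0.003 F [ 0.5 -0.2 -1. ] gap 10.6 grip 58.7 t 13.83 [ 0.4   0.53 -0.46  1.63  0.27  1.04 -1.81]
```

>>> move_arm(plan="0 0 0.003 0 0 0 0;0 0 0.003 0 0 0 0;0 0 0 0 0 0 0;0 0 0 0 0 0 0")

```text
clock: 14.17
position: [599.4, -67.7, 47.0]
orientation: [0.001, 0.999, -0.052, -0.001]
contact_force: [-2.5, -0.5, 6.8]
finger_gap: 10.7
grip_force: 59.7
```

>>> move_arm(plan="0 0 0.003 0 0 0 0;0 0 0.003 0 0 0 0;0 0 0 0 0 0 0;0 0 0 0 0 0 0")

```text
clock: 14.5
position: [599.4, -67.8, 46.9]
orientation: [0.002, 0.999, -0.052, -0.001]
contact_force: [-8.5, 0.2, 18.5]
finger_gap: 10.9
grip_force: 61.6
```

Run:
```python
from h import *
tip()
```

```text
tip [62.   0.  41.9] cover [-4. -0. 40.]
[599.4 -67.8  46.9] yaw -0.104 tilt 0.002 roll -0.003 F [-8.5  0.2 18.5] gap 10.9 grip 61.6 t 14.50 [ 0.4   0.53 -0.46  1.63  0.27  1.04 -1.81]
```

>>> move_arm(plan="0 0 -0.005 0 0 0 0;0 0 0 0 0 0 0.2;0 0 0 0 0 0 0.4;0 0 0 0 0 0 0.4;0 0 -0.02 0 0 0 0.4;0 0 -0.06 0 0 0 0.4;0 0 -0.1 0 0 0 0.4;0 0 -0.15 0 0 0 0.4")

```text
clock: 15.17
position: [596.8, -67.3, 126.3]
orientation: [0.001, 0.999, -0.052, -0.004]
contact_force: [0.5, -1.3, 1.3]
finger_gap: 34.3
grip_force: 0.0
```

>>> move_arm(plan="-0.16 0 -0.05 0 0 0 0.4;-0.16 0 -0.05 0 0 0 0.4;-0.1 0.1 0 0 0 0 0.4;0 0.16 0 0 0 0 0.4;0 0.16 0 0 0 0 0.4;0 0.16 0 0 0 0 0.4;0 0.16 0 0 0 0 0.4;0 0 0 0 0 0 0.4")

```text
clock: 15.83
position: [473.1, -250.4, 154.1]
orientation: [0.003, 0.998, -0.058, -0.002]
contact_force: [-0.5, -0.3, -0.6]
finger_gap: 34.0
grip_force: 0.0
```

Run:
```python
from h import *
import cv2
stat()
t=ctrl.get_image("top");s=ctrl.get_image("scene")
a=cv2.resize(t[130:210,300:380],(400,400),interpolation=cv2.INTER_CUBIC)
b=cv2.resize(s[170:250,270:350],(400,400),interpolation=cv2.INTER_CUBIC)
cv2.imwrite("pics/f.png",np.hstack([a,b]))
```

```text
[ 473.1 -250.4  154.1] yaw -0.115 tilt 0.003 roll -0.007 F [-0.5 -0.3 -0.6] gap 34.0 grip 0.0 t 15.83 [ 0.75  0.27 -0.39  1.71  0.12  1.18 -1.36]
```

View pics/f.png

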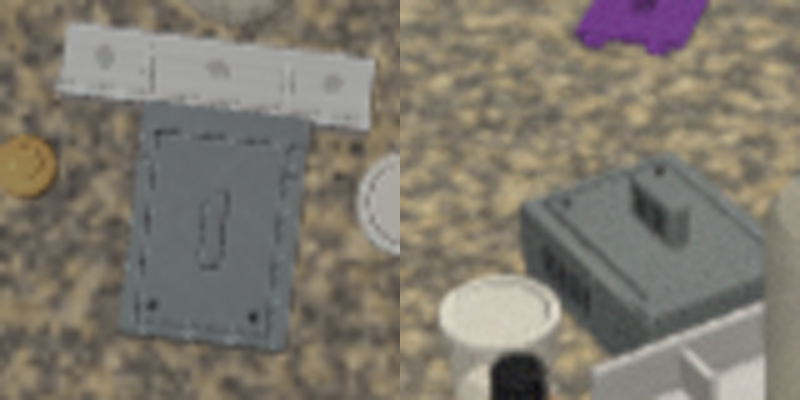

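The cover lies flat in the recess with an even gap all round (fin at (212,230) in the crop). The logger is against the stop and the arm is clear, so I'm handing in.

```bash
python3 -c "
from rig import ctrl
print(ctrl.sign_off())"
```

```text
the job is handed in; nothing more can be done
None
```

I slid the logger flat against the stop, hooked the two-tab cover under the hood, swung it down flat into its recess and let go. I handed the job in at about 16 s; sign-off gave no verdict, but the last pictures show the cover seated and the logger still against the stop.

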